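# Ready the check-valve ball for the cup at the parts counter

## Robot

A 6-joint arm with a two-finger parallel gripper is mounted at the origin on the work surface. World frame = base frame: x ahead of the robot, y to its left, z up, the work surface at z = 0. Lengths are in m, angles in rad, forces in N, time in s.
With the tool pointing down it reaches from about 0.3 to 0.875 m from the base axis. Payload 6.4 kg.
Tool frame: the origin (TCP) lies between the finger pads; the fingertips stand tip_extent ahead of it and the grasp point (between the pads) lies 5 mm behind it (tip_extent is the distance from the TCP to the fingertips, in m); z points along the fingers, y is the direction in which the jaws open and shut (so a half turn about z gives the same grasp; the last joint's range is limited). The gripper opens to 85 mm and grips with 20 to 120 N. Pads are 22 mm wide; open, the fingers measure 114 mm over their backs; the gripper's body (76 mm by 85 mm) begins 54 mm behind the grasp point. The pads swing forward as they close: fully open they stand 13 mm farther back than shut.
Start: joints at [1.01, 0.181, 1.607, -0, 1.354, -0.206], TCP at [0.2, 0.539, 0.217] pointing down, gripper open.
Joint ranges: [-2.99, 2.99], [-0.89, 2.07], [0.3, 2.58], [-1.14, 4.28], [0, 2.63], [-3.12, 3.12]. Speed limits (rad/s): [2.57, 2.57, 3.01, 3.14, 3.14, 3.14].

## Interface

Orientations are given as a unit quaternion [w, x, y, z].
In Python, from bench import * gives the robot as it stands.
- The arm moves only by the shell command python3 -m jog 'ROWS'. ROWS is JSON, a list of rows, each a list of 3 entries, a list of its own where there are three numbers: the shift along the tool's x, y, z in mm, then the turn, a rotation vector about the tool's x, y, z in rad, then the opening, from 0 (shut) to 1 (fully open). A call has 1 to 20 rows; each row is the pose to reach, as a shift and turn from the pose measured when the call began, along the tool's axes at that moment; what a row does not reach only later rows make up. A row lasts 1/12 s, in which the tool goes at most 41.7 mm and 7.16 degrees, less where a joint would pass 70% of its speed; a pose out of reach is approached as far as the arm can. A call with a gripper value outside its range is refused whole. The fingers move at their own pace and stop on an object; the grip force is fixed at half the most. Time passes only in rows, so rows that repeat a pose let the fingers close. It gives the time, the measured TCP pose, the force and the opening at its end, in the units of the state.
- get_obs(): the state, without advancing time (a new reading comes with each control period).
- camera(name): name is "scene" or "top" or "wrist"; returns (picture, depth): 384x512x3 uint8, red, green, blue; 384x512 float32, m along the optical axis (not along the pixel's ray), 0 where there is no reading.
- get_calibration(name): a dict with "fx", "fy", "cx", "cy" (pixels), "k1" (the pictures are not rectified: a ray, as slopes to the right and down, at radius r is drawn at 1 + k1 r^2 times it, then the intrinsics apply), "world_from_camera" (4x4, takes a point from camera to world coordinates). Camera axes: x right, y down, z forward; pixel columns grow to the right and rows downward; lengths in m; the calibration is good to about 2 mm. A picture is of the moment at which its call begins: read the wrist's pose just before it. get_calibration takes no time and is no camera call; for the wrist camera it gives the pose at the moment of the call.
- hand_in(): hands the job in, once; it reports no verdict.
The state is a dict: "time_s": time; "q": joint angles; "dq": joint speeds; "joint_efforts": joint torques, N m; "eef_pos": TCP position; "eef_rot": TCP orientation; "wrist_force": force on the tool from outside, world axes, zero at the start; "torque": the same for the moment, N m; "opening": opening from 0.0 (shut) to 1.0 (fully open).
Only numpy, scipy, OpenCV 4.12 (cv2) and the standard library are available. Lean on these libraries where they do the work, as an engineer would, in place of code of your own. Each camera call takes 0.05 s, during which the arm holds its last target.

## Task

Stand the small white cup on the black mat, midway between the short wide tin and the tall can. Then lift the shallow metal dish by the wooden bar of its hoop off the square steel stand and give it a quarter turn so that its lip points towards the cup, keeping it level and the loose steel ball in the middle of the dish. Finish while still holding the dish still and level above the stand, by its bar alone, clear of everything; leave the tin, the can, the grey jar and the carton where they are.

Things in the scene. Friction and masses are not known exactly. Their poses are not given: they have to be found in the camera images.
- mat: black rubber counter mat fixed to the counter, 300 (its x) x 130 (its y) x 3 mm; origin at the centre of its underside, which is midway between the tin and the can; the two stand on its x axis, 110 mm to either side of the origin (which one is nearer the robot varies). Its x axis points roughly away from the robot, turned up to 0.25 rad
- stand: square steel block fixed to the counter, 120 x 120 x 30 mm high, on which the dish stands at the start; origin at the centre of its underside. Its x and y axes are parallel to the mat's. It lies beside the mat, in the mat's own +y or -y direction (either side may be drawn), 250 to 270 mm from centre to centre
- dish: round aluminium dish, 164 mm across, 24 mm high, on a 72 mm foot, about 0.35 kg, with a pouring lip and a hoop handle. Origin: centre of its underside (30 mm above the counter at the start). Its x axis points to the lip, at the start along the stand's x. Inside it slopes up from the very centre at 6 degrees, beyond 40 mm out at 20. The hoop's 6 mm legs rise from the rim at +y and -y
- dish_grip (a point): centre of the hoop's wooden bar, 100 mm above the dish's underside, right over the dish's middle. The bar runs along the dish's y, 116 mm long, 14 mm thick (along the dish's x, grip it across this) and 16 mm high; 60 mm are free between it and the ball
- dish_lip (a point): outer end of the pouring lip, 110 mm from the dish's centre along its x, 22 mm above its underside; the lip is 36 mm wide
- ball_center (a point): centre of the loose solid steel ball, 25 mm across, about 64 g, that lies in the middle of the dish (centre about 18 mm above the dish's underside) and rolls at the slightest push or tilt
- cup: open white plastic cup, 50 mm across at the rim (slightly narrower at the foot), 50 mm high, wall 3 mm, 80 g; origin at the centre of its underside; starts upright on the counter, outside the mat, far left or far right
- tin: short wide metal tin, 72 mm across, 65 mm high, standing loose on the mat; origin at the centre of its underside
- can: tall slim metal can, 52 mm across, 140 mm high, standing loose on the mat; origin at the centre of its underside
- jar: grey plastic jar, 60 mm across, 90 mm high, loose on the counter on the other side from the cup; origin at the centre of its underside; not needed
- carton: small brown cardboard carton, 60 x 60 x 50 mm high, loose on the counter beyond the work; origin at the centre of its underside; not needed

How it is judged:
On the way, in this order (a step that is already met when the one before it is completed fails the run):
1. the cup stands released and upright on the mat, midway between tin and can (x of cup in the frame of mat between -0.018 and 0.018 m and y of cup in the frame of mat between -0.018 and 0.018 m and height (world z) of cup below 0.008 m and angle between cup's own z axis and vertical below 0.1 rad and contact force between the fingers and cup below 0.05 N and linear speed of cup below 0.02 m/s), for 0.3 s.
2. the dish is lifted clear of the stand, level, with the ball in its middle (height (world z) of dish above 0.045 m and contact force between dish and stand below 0.05 N and angle between dish's own z axis and vertical below 0.12 rad and horizontal distance between ball_center and dish below 0.02 m), for 0.2 s.
At the end, for the whole second after the job is handed in: Cup upright, released, within 18 mm of the mat's centre. Dish held still by its bar (65 mm), underside over 45 mm up, over the stand (50 mm), touching nothing else, under 5 degrees tilt, a quarter turn on (10 degrees), lip to the cup, ball within 15 mm of its centre (x of cup in the frame of mat between -0.018 and 0.018 m and y of cup in the frame of mat between -0.018 and 0.018 m and height (world z) of cup below 0.008 m and angle between cup's own z axis and vertical below 0.1 rad and contact force between each of the fingers, dish and cup below 0.05 N and height (world z) of dish above 0.045 m and horizontal distance between dish and stand below 0.05 m and angle between dish's own z axis and vertical below 0.09 rad and angle between the x axis of dish and the y axis of stand, either way round below 0.17 rad and horizontal distance between dish_lip and cup below 0.23 m and horizontal distance between ball_center and dish below 0.015 m and z of ball_center in the frame of dish below 0.03 m and contact force between the fingers and dish above 0.5 N and distance between the grasp point and dish_grip below 0.065 m and contact force between dish and stand below 0.05 N and contact force between dish and tin below 0.05 N and contact force between dish and can below 0.05 N and linear speed of dish below 0.03 m/s and angular speed of dish below 0.15 rad/s); the arm keeps its last pose, push and grip.
It fails at once if the ball strays more than 40 mm from the middle of the dish (horizontal distance between ball_center and dish above 0.04 m).
It fails at once if the dish is tipped more than 15 degrees (angle between dish's own z axis and vertical above 0.26 rad).
It fails at once if the tin, can, jar or carton is moved more than 15 mm (distance of any of tin, can, jar, carton from where it was at the start of the episode above 0.015 m).
It also fails if it takes over 72 s, if anything falls off the work surface, if the arm or the gripper's body presses on something with over 40 N, if the wrist force passes 120 N, or if a joint passes its speed limit or range.

## Working session

There is one attempt and no reset: what is moved stays moved. The work goes in short steps, Python scripts to look and compute and a shell command to move; the robot and the scene stay as the last step left them, time stands still between calls to the robot, and variables do not carry over. Pictures are saved under pics/ and viewed, and the job is handed in when it is done.

```bash
ls; mkdir -p pics
cat > h.py <<'E'
from bench import *
import numpy as np, cv2
from scipy.spatial.transform import Rotation as R
def save(im,n): cv2.imwrite('pics/'+n,im[:,:,::-1])
def ray(c,u,v):
    K=np.array([[c['fx'],0,c['cx']],[0,c['fy'],c['cy']],[0,0,1.]])
    p=cv2.undistortPoints(np.array([[[u,v]]],float),K,np.array([c['k1'],0,0,0,0.]))[0,0]
    T=np.array(c['world_from_camera']); return T[:3,3],T[:3,:3]@np.array([p[0],p[1],1])
def onplane(c,u,v,z):
    o,d=ray(c,u,v); return o+d*(z-o[2])/d[2]
def cloud(c,dep):
    h,w=dep.shape
    K=np.array([[c['fx'],0,c['cx']],[0,c['fy'],c['cy']],[0,0,1.]])
    uv=np.stack(np.meshgrid(np.arange(w),np.arange(h)),-1).reshape(-1,1,2).astype(float)
    p=cv2.undistortPoints(uv,K,np.array([c['k1'],0,0,0,0.])).reshape(h,w,2)
    P=np.dstack([p[...,0]*dep,p[...,1]*dep,dep]);T=np.array(c['world_from_camera'])
    return P@T[:3,:3].T+T[:3,3]
E
python3 - <<'E'
from h import *
o=get_obs();print({k:np.round(v,3) for k,v in o.items()})
for n in('scene','top'):
    c=get_calibration(n);im,d=camera(n);save(im,n+'0.png');print(n,{k:np.round(v,3) for k,v in c.items()})
    np.savez('pics/'+n+'0.npz',im=im,d=d)
E
```

```text
pics
{'time_s': np.float64(0.0), 'q': array([ 1.01 ,  0.182,  1.608,  0.   ,  1.354, -0.206]), 'dq': array([-0.001,  0.   , -0.003, -0.001, -0.001, -0.   ]), 'joint_efforts': array([-0.0000e+00, -4.4485e+01, -3.5135e+01, -0.0000e+00,  9.0000e-03,
        0.0000e+00]), 'eef_pos': array([0.199, 0.539, 0.217]), 'eef_rot': array([-0.   ,  0.176,  0.984, -0.001]), 'wrist_force': array([ 0.342,  0.395, -0.195]), 'torque': array([ 0.009,  0.02 , -0.022]), 'opening': np.float64(0.999)}
scene {'fx': np.float64(387.864), 'fy': np.float64(387.864), 'cx': np.float64(257.17), 'cy': np.float64(192.616), 'k1': np.float64(-0.092), 'world_from_camera': array([[-0.563,  0.54 , -0.626,  1.185],
       [ 0.826,  0.381, -0.415,  0.398],
       [ 0.014, -0.75 , -0.661,  0.726],
       [ 0.   ,  0.   ,  0.   ,  1.   ]])}
top {'fx': np.float64(446.592), 'fy': np.float64(446.592), 'cx': np.float64(255.421), 'cy': np.float64(196.392), 'k1': np.float64(-0.064), 'world_from_camera': array([[ 0.008, -0.996,  0.088,  0.519],
       [-1.   , -0.01 , -0.025,  0.006],
       [ 0.025, -0.087, -0.996,  1.173],
       [ 0.   ,  0.   ,  0.   ,  1.   ]])}
```

View pics/scene0.png

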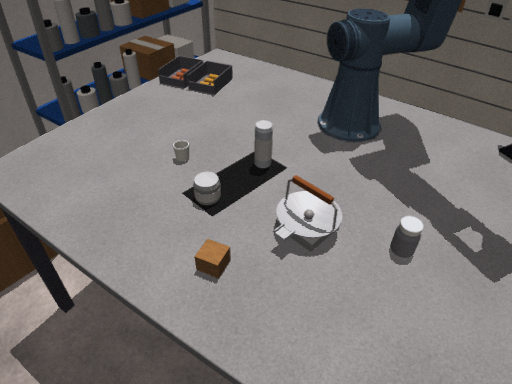

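View pics/top0.png

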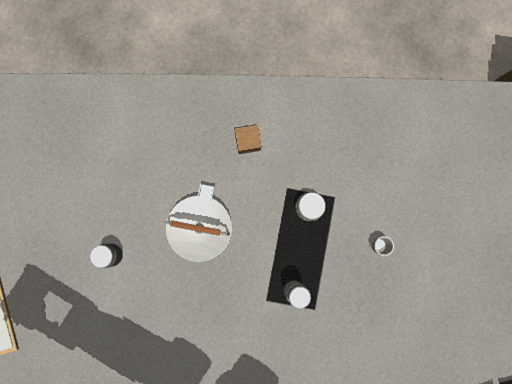

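Run:
```python
from h import *
c=get_calibration('top');z=np.load('pics/top0.npz');im,d=z['im'],z['d']
P=cloud(c,d)
g=cv2.cvtColor(im,cv2.COLOR_RGB2GRAY)
m=np.zeros_like(g);m[180:320,255:345]=(g[180:320,255:345]<32)
# include the tin/can: close
cs,_=cv2.findContours(m,cv2.RETR_EXTERNAL,cv2.CHAIN_APPROX_NONE)
pts=np.vstack([k for k in cs if len(k)>20])
W=np.array([onplane(c,u,v,0.003)[:2] for u,v in pts[:,0]])
r=cv2.minAreaRect((W*1000).astype(np.float32));print('mat',r)
print(cv2.boxPoints(r))
def reg(u0,u1,v0,v1,z0,z1,n):
    Q=P[v0:v1,u0:u1].reshape(-1,3);q=Q[(Q[:,2]>z0)&(Q[:,2]<z1)]
    print(n,len(q));
    if len(q)>4:
        cc,rr=cv2.minEnclosingCircle((q[:,:2]*1000).astype(np.float32));print('  circ',np.round(cc,1),round(rr,1),'med',np.round(np.median(q,0),4))
reg(365,405,225,265,.042,.06,'cup')
reg(290,335,185,225,.058,.075,'tin')
reg(280,320,275,315,.13,.15,'can')
reg(85,120,240,270,.08,.1,'jar')
reg(230,265,120,155,.04,.06,'carton')
reg(155,245,175,270,.048,.058,'dishrim')
# bar: orange
hsv=cv2.cvtColor(im,cv2.COLOR_RGB2HSV);b=((hsv[...,0]<15)&(hsv[...,1]>130));b[:200]=0;b[260:]=0;b[:,:150]=0;b[:,250:]=0
v,u=np.nonzero(b);q=P[b];print('bar z',np.median(q[:,2]),len(q))
W=np.array([onplane(c,a,e,.138)[:2] for a,e in zip(u,v)])*1000
print('bar',cv2.minAreaRect(W.astype(np.float32)),W.mean(0))
```

```text
mat ((483.497802734375, -150.24569702148438), (120.44535827636719, 295.22064208984375), 75.67752838134766)
[[ 325.57758  -172.08089 ]
 [ 611.6224   -245.11229 ]
 [ 641.418    -128.4105  ]
 [ 355.37323   -55.379105]]
cup 94
  circ [ 494.4 -348.5] 25.3 med [ 0.4959 -0.3535  0.0492]
tin 574
  circ [ 595. -162.] 34.9 med [ 0.5936 -0.1608  0.0676]
can 372
  circ [ 379.9 -122.3] 25.3 med [ 0.3798 -0.1216  0.1425]
jar 386
  circ [467.7 350.7] 26.8 med [0.4683 0.3497 0.0893]
carton 552
  circ [769.1  -0.9] 41.0 med [ 0.7677 -0.0018  0.0497]
dishrim 1372
  circ [550.5 118.7] 96.4 med [0.5523 0.1123 0.0514]
bar z 0.1376802217276638 222
bar ((536.718505859375, 119.19949340820312), (113.37313079833984, 11.735830307006836), 78.82611083984375) [536.37695816 118.75496145]
```

Run:
```python
from h import *
im=np.load('pics/top0.npz')['im']
save(cv2.resize(im[170:320,150:410],None,fx=3,fy=3,interpolation=cv2.INTER_CUBIC),'topz.png')
```

```text
(no output)
```

View pics/topz.png

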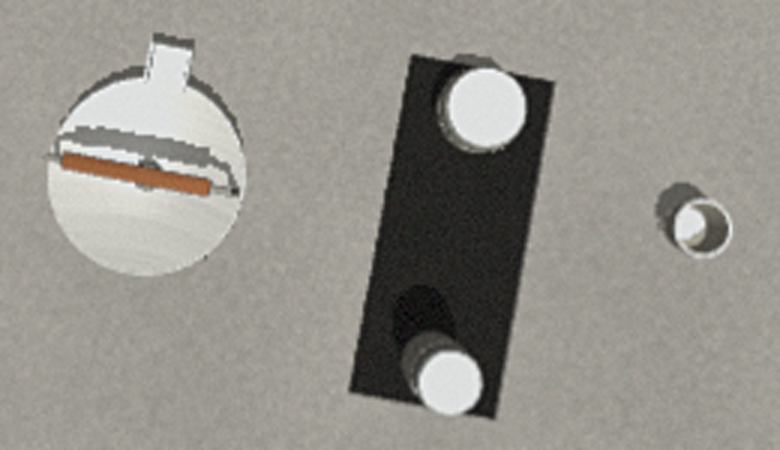

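Run:
```python
from h import *
import bench;print([x for x in dir(bench) if not x.startswith('__')]); print(getattr(bench,'tip_extent',None))
c=get_calibration('top')
C=np.array([onplane(c,u,v,.003) for u,v in [(287.3,188.3),(334.7,197.3),(315.3,309.3),(266.7,300.7)]]);print(C.round(4),C.mean(0))
for i in range(4):print(np.linalg.norm(C[i]-C[(i+1)%4]))
e=(C[0]+C[1]-C[2]-C[3]);print('yaw',np.arctan2(e[1],e[0]))
o=get_obs();q=o['eef_rot'];r=R.from_quat([q[1],q[2],q[3],q[0]]);print(r.as_matrix().round(3))
# cup rim ellipse in scene & top
z=np.load('pics/top0.npz');im=z['im']
g=cv2.cvtColor(im,cv2.COLOR_RGB2GRAY)
cs=get_calibration('scene');zs=np.load('pics/scene0.npz');P=cloud(cs,zs['d'])
def reg(u0,u1,v0,v1,z0,z1,n):
    Q=P[v0:v1,u0:u1].reshape(-1,3);q=Q[(Q[:,2]>z0)&(Q[:,2]<z1)]
    print(n,len(q));
    if len(q)>4:
        cc,rr=cv2.minEnclosingCircle((q[:,:2]*1000).astype(np.float32));print('  circ',np.round(cc,1),round(rr,1),'med',np.round(np.median(q,0),4))
reg(165,200,130,170,.044,.06,'cup')
reg(185,225,165,210,.058,.075,'tin')
reg(250,280,115,170,.133,.15,'can')
```

```text
['MotionError', 'camera', 'get_calibration', 'get_obs', 'hand_in', 'tip_extent']
0.014
[[ 0.6441 -0.1075  0.003 ]
 [ 0.6215 -0.2334  0.003 ]
 [ 0.3291 -0.1812  0.003 ]
 [ 0.351  -0.0547  0.003 ]] [ 0.4864229  -0.14420428  0.003     ]
0.127991321501342
0.2970494853896572
0.12837160712124066
0.29783590060881976
yaw -0.17738420688110373
[[-0.938  0.347 -0.001]
 [ 0.347  0.938 -0.001]
 [ 0.    -0.002 -1.   ]]
cup 76
  circ [ 495.4 -347.6] 26.8 med [ 0.4938 -0.3478  0.0489]
tin 384
  circ [ 594.2 -157.7] 35.1 med [ 0.5984 -0.1539  0.0678]
can 172
  circ [ 377.5 -120.8] 26.7 med [ 0.3823 -0.1157  0.1432]
```

```bash
python3 -m jog '[[[-585,-729,0],[0,0,-0.175],1],[[-585,-729,0],[0,0,-0.175],1],[[-585,-729,0],[0,0,-0.175],1],[[-585,-729,0],[0,0,-0.175],1],[[-585,-729,0],[0,0,-0.175],1],[[-585,-729,0],[0,0,-0.175],1],[[-585,-729,0],[0,0,-0.175],1],[[-585,-729,0],[0,0,-0.175],1],[[-585,-729,0],[0,0,-0.175],1],[[-585,-729,0],[0,0,-0.175],1],[[-585,-729,0],[0,0,-0.175],1],[[-585,-729,0],[0,0,-0.175],1],[[-585,-729,0],[0,0,-0.175],1],[[-585,-729,0],[0,0,-0.175],1],[[-585,-729,0],[0,0,-0.175],1],[[-585,-729,0],[0,0,-0.175],1],[[-585,-729,0],[0,0,-0.175],1],[[-585,-729,0],[0,0,-0.175],1],[[-585,-729,0],[0,0,-0.175],1],[[-585,-729,0],[0,0,-0.175],1]]'
cat > st.py <<'E'
# usage: st.py x y z(mm) yaw_of_tool_y(deg)
from h import *
import sys
o=get_obs();q=o['eef_rot'];r=R.from_quat([q[1],q[2],q[3],q[0]]);p=o['eef_pos']*1000
print('t',o['time_s'],'p',p.round(1),'q',o['q'].round(3),'F',o['wrist_force'].round(1),'op',round(float(o['opening']),3))
if len(sys.argv)>1:
    a=np.radians(float(sys.argv[4]));y=np.array([np.cos(a),np.sin(a),0]);z=np.array([0,0,-1.])
    D=np.column_stack([np.cross(y,z),y,z])
    print('shift',(r.inv().apply(np.array([float(s) for s in sys.argv[1:4]])-p)).round(1),'turn',(r.inv()*R.from_matrix(D)).as_rotvec().round(4))
E
python3 st.py 495 -348 110 79.7
```

```text
time_s: 1.77
eef_pos: [0.4625, -0.2532, 0.2171]
eef_rot: [-0.001, 0.09, 0.996, -0.0]
wrist_force: [1.4, 0.9, 0.5]
opening: 0.997
t 1.7667 p [ 462.5 -253.2  217.1] q [-7.250e-01  7.500e-02  1.726e+00 -1.000e-03  1.341e+00 -2.115e+00] F [1.4 0.9 0.5] op 0.997
shift [-49.1 -87.3 107.1] turn [-0.001  -0.0011 -0.0006]
```

```bash
python3 -m jog '[[[-25,-44,20],[0,0,0],1],[[-49,-87,50],[0,0,0],1],[[-49,-87,77],[0,0,0],1],[[-49,-87,77],[0,0,0],1],[[-49,-87,77],[0,0,0],1],[[-49,-87,77],[0,0,0],1]]'
python3 st.py 495 -348 35 79.7
python3 - <<'E'
from h import *
c=get_calibration('wrist');im,d=camera('wrist');save(im,'w1.png')
P=cloud(c,d);m=(P[...,2]>.043)&(P[...,2]<.056)&(d>0);
q=P[m];q=q[(abs(q[:,0]-.495)<.06)&(abs(q[:,1]+.348)<.06)]
print(len(q),cv2.minEnclosingCircle((q[:,:2]*1000).astype(np.float32)),q[:,2].max())
E
```

```text
time_s: 2.27
eef_pos: [0.4945, -0.3468, 0.1395]
eef_rot: [-0.001, 0.09, 0.996, 0.0]
wrist_force: [0.5, 0.4, 0.2]
opening: 0.998
t 2.2667 p [ 494.5 -346.8  139.5] q [-8.070e-01  3.240e-01  1.597e+00 -1.000e-03  1.224e+00 -2.197e+00] F [0.5 0.4 0.2] op 0.998
shift [ -1.   -1.1 104.5] turn [ 0.0006 -0.0029 -0.0009]
981 ((494.4620666503906, -346.9072265625), 24.8184757232666) 0.05173217886679082
```

View pics/w1.png

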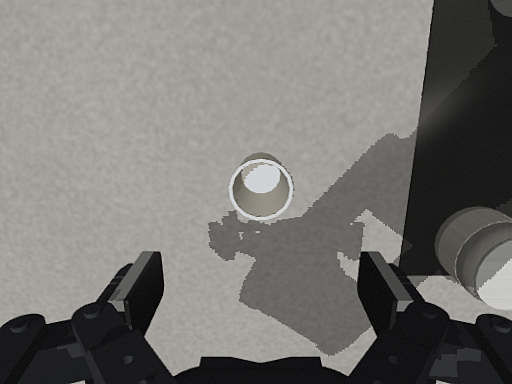

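The cup's rim sits at pixel (261,190), which puts it at (494, -347) mm, right under the tool. Next I descend and grip.

```bash
python3 -m jog '[[[0,0,30],[0,0,0],1],[[0,0,60],[0,0,0],1],[[0,0,90],[0,0,0],1],[[0,0,108],[0,0,0],1],[[0,0,108],[0,0,0],1],[[0,0,108],[0,0,0],0.6],[[0,0,108],[0,0,0],0.4],[[0,0,108],[0,0,0],0.2],[[0,0,108],[0,0,0],0],[[0,0,108],[0,0,0],0],[[0,0,108],[0,0,0],0],[[0,0,108],[0,0,0],0],[[0,0,108],[0,0,0],0]]'
python3 st.py 486.5 -142.5 80 79.7
```

```text
time_s: 3.4
eef_pos: [0.4969, -0.3502, 0.0363]
eef_rot: [0.002, 0.09, 0.996, -0.003]
wrist_force: [-0.7, -3.1, 6.5]
opening: -0.001
t 3.4 p [ 496.9 -350.2   36.3] q [-0.808  0.463  1.645 -0.003  1.027 -2.197] F [-0.7 -3.1  6.5] op -0.001
shift [ 47.2 202.2 -45.2] turn [-0.0063  0.0046 -0.0002]
```

```bash
python3 - <<'E'
from h import *
im,d=camera('wrist');save(im,'w2.png');im,d=camera('scene');save(cv2.resize(im[80:250,100:330],None,fx=3,fy=3),'s2.png')
E
python3 st.py
```

```text
t 3.5 p [ 496.9 -350.2   36.3] q [-0.808  0.463  1.645 -0.003  1.027 -2.197] F [-0.7 -2.7  7.5] op 0.001
```

View pics/w2.png

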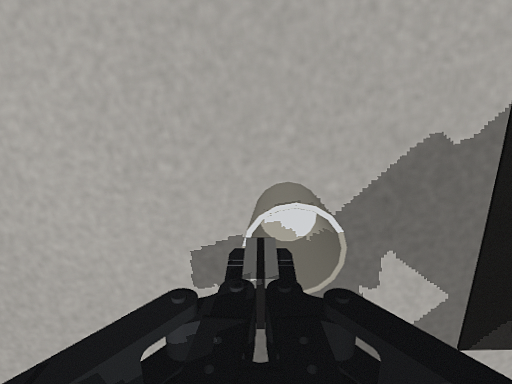

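View pics/s2.png

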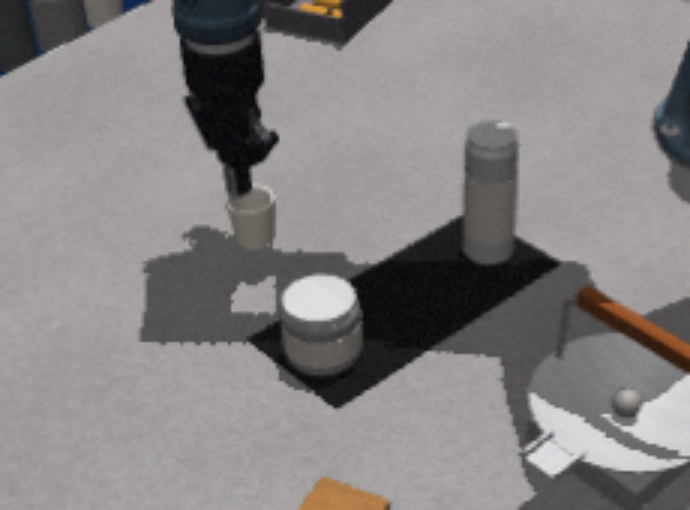

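Run:
```python
from h import *
for n in('wrist','scene'):
    c=get_calibration(n);im,d=camera(n);P=cloud(c,d)
    hs=cv2.cvtColor(im,cv2.COLOR_RGB2HSV)
    for lo,hi in((.045,.053),(.035,.045),(.02,.035)):
        m=(P[...,2]>lo)&(P[...,2]<hi)&(d>0)&(hs[...,2]>90)
        q=P[m];q=q[(abs(q[:,0]-.495)<.05)&(abs(q[:,1]+.348)<.07)]
        if len(q)>5: print(n,lo,len(q),cv2.minEnclosingCircle((q[:,:2]*1000).astype(np.float32)),(q.mean(0)*1000).round(1),(q.min(0)*1000).round(1),(q.max(0)*1000).round(1))
```

```text
wrist 0.045 1627 ((497.3365478515625, -334.0713806152344), 25.041889190673828) [ 493.3 -327.    49. ] [ 472.7 -358.2   45. ] [ 522.2 -310.    51.6]
wrist 0.035 1003 ((496.32373046875, -334.323486328125), 23.521068572998047) [ 499.5 -326.6   40.2] [ 473.4 -353.5   35. ] [ 519.8 -313.1   45. ]
wrist 0.02 1205 ((496.3924865722656, -334.38348388671875), 22.569934844970703) [ 499.7 -327.6   27.8] [ 474.1 -354.2   20. ] [ 518.8 -314.1   35. ]
scene 0.045 50 ((496.8386535644531, -334.049560546875), 25.559158325195312) [ 499.8 -326.7   48.8] [ 473.  -354.5   45. ] [ 521.6 -308.6   52.7]
scene 0.035 68 ((497.75152587890625, -333.7161865234375), 25.58839225769043) [ 496.9 -333.1   39.9] [ 474.2 -356.5   35.1] [ 521.2 -309.2   45. ]
scene 0.02 78 ((496.3960876464844, -333.2418518066406), 24.14545440673828) [ 499.6 -330.9   28.5] [ 474.6 -357.1   20.7] [ 520.1 -310.7   34.9]
```

```bash
python3 -m jog '[[[0,0,-10],[0,0,0],0],[[0,0,-25],[0,0,0],0],[[0,0,-45],[0,0,0],0],[[0,0,-65],[0,0,0],0],[[0,0,-65],[0,0,0],0],[[0,0,-65],[0,0,0],0.5],[[0,0,-65],[0,0,0],1],[[0,0,-65],[0,0,0],1],[[0,0,-65],[0,0,0],1],[[0,0,-65],[0,0,0],1],[[0,0,-65],[0,0,0],1]]'
python3 - <<'E'
from h import *
c=get_calibration('wrist');im,d=camera('wrist');save(im,'w3.png')
P=cloud(c,d);m=(P[...,2]>.043)&(P[...,2]<.056)&(d>0);
q=P[m];q=q[(abs(q[:,0]-.495)<.06)&(abs(q[:,1]+.348)<.06)]
print(len(q),cv2.minEnclosingCircle((q[:,:2]*1000).astype(np.float32)),q[:,2].max())
E
python3 st.py 496.8 -334 30 79.7
```

```text
time_s: 4.52
eef_pos: [0.4964, -0.3494, 0.1005]
eef_rot: [0.001, 0.09, 0.996, -0.003]
wrist_force: [0.5, -0.2, -0.8]
opening: 0.846
1403 ((497.2805480957031, -334.14239501953125), 24.97322654724121) 0.052031609917459504
t 4.5667 p [ 496.5 -349.5  100.7] q [-0.807  0.371  1.62  -0.003  1.143 -2.197] F [-0.1  0.2 -0. ] op 0.922
shift [ 2.7 15.7 70.6] turn [-0.0056  0.0037 -0.0003]
```

View pics/w3.png

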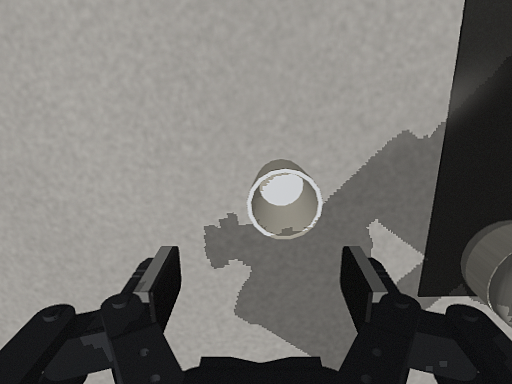

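```bash
python3 -m jog '[[[1.5,8,0],[-0.0056,0.0037,0],1],[[2.7,15.7,10],[-0.0056,0.0037,0],1],[[2.7,15.7,40],[-0.0056,0.0037,0],1],[[2.7,15.7,72],[-0.0056,0.0037,0],1],[[2.7,15.7,72],[-0.0056,0.0037,0],1],[[2.7,15.7,72],[-0.0056,0.0037,0],1]]'
python3 - <<'E'
from h import *
im,d=camera('wrist');save(im,'w4.png')
E
python3 st.py 496.8 -334 30 79.7
```

```text
time_s: 5.07
eef_pos: [0.4952, -0.3316, 0.0263]
eef_rot: [-0.002, 0.09, 0.996, 0.002]
wrist_force: [-0.1, 0.9, 1.2]
opening: 1.001
t 5.1167 p [ 496.6 -333.3   28.5] q [-0.789  0.462  1.666  0.     1.015 -2.18 ] F [-0.1  0.   0.3] op 0.999
shift [-0.3 -0.7 -1.5] turn [ 0.001  -0.0012 -0.0001]
```

View pics/w4.png

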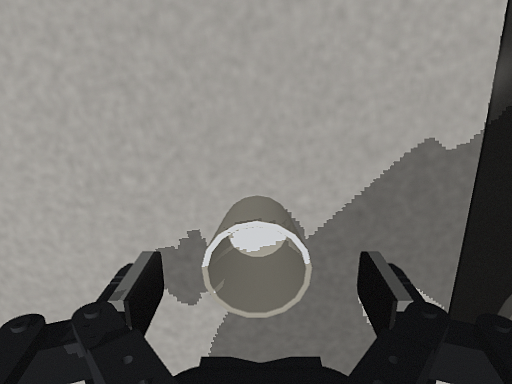

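Now the cup (rim at pixel (257,270)) is between the pads at pixels 160 and 360. I'll close gently this time, checking along the way.

```bash
python3 -m jog '[[[0,0,0],[0,0,0],0.85],[[0,0,0],[0,0,0],0.75],[[0,0,0],[0,0,0],0.68],[[0,0,0],[0,0,0],0.62],[[0,0,0],[0,0,0],0.58],[[0,0,0],[0,0,0],0.55],[[0,0,0],[0,0,0],0.53],[[0,0,0],[0,0,0],0.53]]'
python3 - <<'E'
from h import *
im,d=camera('wrist');save(im,'w5.png')
E
python3 st.py 496.8 -334 30 79.7
```

```text
time_s: 5.78
eef_pos: [0.4972, -0.3339, 0.0302]
eef_rot: [0.0, 0.09, 0.996, -0.0]
wrist_force: [-1.9, 2.5, 7.6]
opening: 0.543
t 5.8333 p [ 497.2 -333.9   30.1] q [-0.789  0.46   1.665  0.     1.017 -2.18 ] F [-2.3  1.2  7.8] op 0.545
shift [ 0.4 -0.2  0.1] turn [-0.0001  0.0002  0.    ]
```

View pics/w5.png

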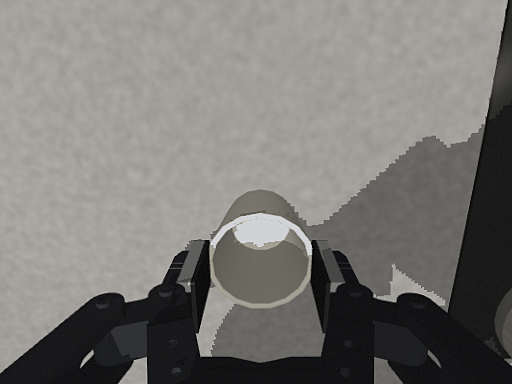

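```bash
python3 -m jog '[[[0,0,0],[0,0,0],0.52],[[0,0,-5],[0,0,0],0.52],[[0,0,-15],[0,0,0],0.52],[[0,0,-30],[0,0,0],0.52],[[0,0,-45],[0,0,0],0.52],[[0,0,-45],[0,0,0],0.52]]'
python3 - <<'E'
from h import *
im,d=camera('scene');save(cv2.resize(im[80:250,100:330],None,fx=3,fy=3),'s6.png')
E
python3 st.py 486.5 -142.5 75 79.7
```

```text
time_s: 6.33
eef_pos: [0.499, -0.3356, 0.079]
eef_rot: [0.002, 0.09, 0.996, -0.002]
wrist_force: [1.0, -1.5, 0.3]
opening: 0.532
t 6.3833 p [ 498.4 -335.1   77.4] q [-0.789  0.391  1.648  0.     1.098 -2.18 ] F [ 0.4 -0.1 -0.8] op 0.536
shift [ 46.2 187.3   1.7] turn [-0.0025  0.0037  0.    ]
```

View pics/s6.png

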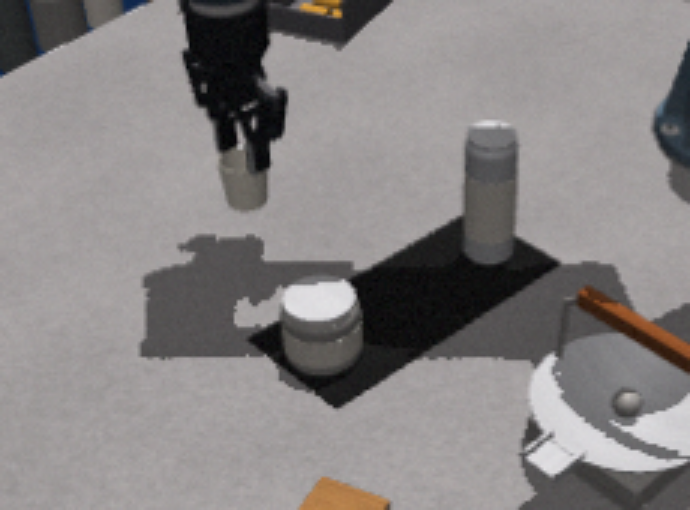

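```bash
python3 -m jog '[[[5,15,0],[0,0,0],0.52],[[12,45,0],[0,0,0],0.52],[[20,75,0],[0,0,0],0.52],[[28,105,0],[0,0,0],0.52],[[35,135,0],[0,0,0],0.52],[[42,165,0],[0,0,0],0.52],[[46,180,0],[0,0,0],0.52],[[46,187,0],[0,0,0],0.52],[[46,187,0],[0,0,0],0.52],[[46,187,0],[0,0,0],0.52]]'
python3 - <<'E'
from h import *
c=get_calibration('wrist');im,d=camera('wrist');save(im,'w7.png')
P=cloud(c,d);hs=cv2.cvtColor(im,cv2.COLOR_RGB2HSV)
m=(P[...,2]>.085)&(P[...,2]<.11)&(d>0)&(hs[...,2]>90)
q=P[m];q=q[(abs(q[:,0]-.486)<.04)&(abs(q[:,1]+.142)<.05)]
print(len(q),cv2.minEnclosingCircle((q[:,:2]*1000).astype(np.float32)),q[:,2].max())
E
python3 st.py 486.5 -142.5 35 79.7
```

```text
time_s: 7.22
eef_pos: [0.4869, -0.1433, 0.0766]
eef_rot: [0.002, 0.089, 0.996, -0.002]
wrist_force: [0.1, -0.4, -0.1]
opening: 0.532
4110 ((479.2445068359375, -144.6268768310547), 33.31573486328125) 0.10999765923581983
t 7.2667 p [ 487.  -143.9   76.8] q [-0.52   0.208  1.889 -0.002  1.039 -1.91 ] F [ 0.1 -0.6 -0.3] op 0.535
shift [ 0.9  1.4 41.7] turn [-0.003   0.0042 -0.0003]
```

View pics/w7.png

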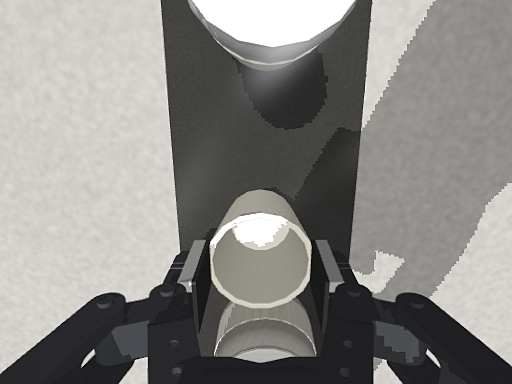

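```bash
python3 -m jog '[[[0.5,1,15],[-0.003,0.004,0],0.52],[[0.5,1,28],[-0.003,0.004,0],0.52],[[0.5,1,36],[-0.003,0.004,0],0.52],[[0.5,1,41],[-0.003,0.004,0],0.52],[[0.5,1,43],[-0.003,0.004,0],0.52],[[0.5,1,43],[-0.003,0.004,0],0.52],[[0.5,1,43],[-0.003,0.004,0],0.52]]'
python3 st.py 486.5 -142.5 35 79.7
```

```text
time_s: 7.85
eef_pos: [0.4872, -0.1436, 0.034]
eef_rot: [0.0, 0.09, 0.996, -0.0]
wrist_force: [0.6, 0.5, -0.7]
opening: 0.532
t 7.85 p [ 487.2 -143.6   34. ] q [-0.521  0.285  1.902 -0.     0.954 -1.911] F [ 0.6  0.5 -0.7] op 0.532
shift [ 0.9  0.9 -1. ] turn [-0.0004  0.0009 -0.0008]
```

```bash
python3 -m jog '[[[0,0,1],[0,0,0],0.52],[[0,0,1],[0,0,0],0.52],[[0,0,1],[0,0,0],0.54],[[0,0,1],[0,0,0],0.56],[[0,0,1],[0,0,0],0.6],[[0,0,1],[0,0,0],0.7],[[0,0,1],[0,0,0],0.85],[[0,0,1],[0,0,0],1],[[0,0,1],[0,0,0],1],[[0,0,1],[0,0,0],1]]'
python3 st.py 486.5 -142.5 35 79.7
python3 - <<'E'
from h import *
c=get_calibration('wrist');im,d=camera('wrist');save(im,'w8.png')
P=cloud(c,d);hs=cv2.cvtColor(im,cv2.COLOR_RGB2HSV)
m=(P[...,2]>.048)&(P[...,2]<.058)&(d>0)&(hs[...,2]>90)
q=P[m];q=q[(abs(q[:,0]-.486)<.035)&(abs(q[:,1]+.142)<.032)]
print(len(q),cv2.minEnclosingCircle((q[:,:2]*1000).astype(np.float32)),q[:,2].max())
E
```

```text
time_s: 8.68
eef_pos: [0.4872, -0.1436, 0.0331]
eef_rot: [0.0, 0.09, 0.996, -0.0]
wrist_force: [-0.4, 0.3, 0.4]
opening: 0.998
t 8.6833 p [ 487.2 -143.6   33.1] q [-0.521  0.287  1.902 -0.     0.951 -1.911] F [-0.4  0.3  0.4] op 0.998
shift [ 0.9  0.9 -1.9] turn [-0.0003  0.0009 -0.0008]
2710 ((487.6001281738281, -143.93051147460938), 25.298168182373047) 0.05455747122039162
```

View pics/w8.png

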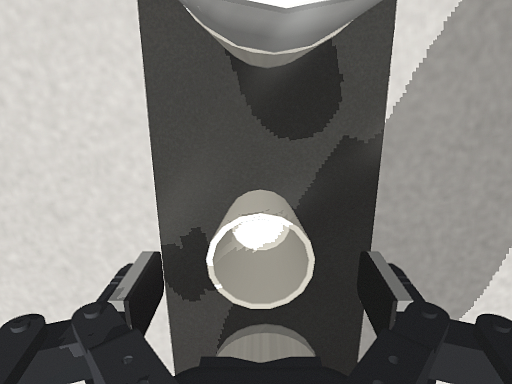

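The cup stands at (487.6, -143.9) mm, released; its rim is at pixel (261,262). I'll rise and move to above the bar.

```bash
python3 -m jog '[[[0,0,-20],[0,0,0],1],[[0,0,-60],[0,0,0],1],[[0,0,-100],[0,0,0],1],[[0,0,-140],[0,0,0],1],[[0,0,-180],[0,0,0],1],[[0,0,-220],[0,0,0],1],[[0,40,-240],[0,0,0.1],1],[[-3,80,-240],[0,0,0.2],1],[[-3,110,-240],[0,0,0.3],1],[[-3,150,-240],[0,0,0.4],1],[[-3,190,-240],[0,0,0.5],1],[[-3,230,-240],[0,0,0.6],1],[[-3,267,-240],[0,0,0.7],1],[[-3,267,-240],[0,0,0.8],1],[[-3,267,-240],[0,0,0.92],1],[[-3,267,-240],[0,0,1.04],1],[[-3,267,-240],[0,0,1.16],1],[[-3,267,-240],[0,0,1.28],1],[[-3,267,-240],[0,0,1.4],1],[[-3,267,-240],[0,0,1.52],1]]'
python3 st.py 536.5 119 240 -10.6
```

```text
time_s: 10.4
eef_pos: [0.5377, 0.1187, 0.2728]
eef_rot: [0.0, 0.753, 0.658, 0.0]
wrist_force: [-0.5, 1.0, 0.5]
opening: 1.0
t 10.4 p [537.7 118.7 272.8] q [ 0.002  0.084  1.603 -0.     1.454  0.138] F [-0.5  1.   0.5] op 1.0
shift [ 0.1 -1.3 32.8] turn [0.0006 0.0004 0.0494]
```

```bash
python3 -m jog '[[[0,-1.3,15],[0,0,0.049],1],[[0,-1.3,30],[0,0,0.049],1],[[0,-1.3,33],[0,0,0.049],1],[[0,-1.3,33],[0,0,0.049],1],[[0,-1.3,33],[0,0,0.049],1]]'
python3 - <<'E'
from h import *
def bar(n,sv):
    c=get_calibration(n);im,d=camera(n);save(im,sv)
    P=cloud(c,d);hsv=cv2.cvtColor(im,cv2.COLOR_RGB2HSV)
    b=(hsv[...,0]<15)&(hsv[...,1]>120)&(P[...,2]>.128)&(P[...,2]<.15)
    v,u=np.nonzero(b);q=P[b]
    if len(q)<10: print(n,'none');return
    W=np.array([onplane(c,a,e,.138)[:2] for a,e in zip(u,v)])*1000
    print(n,len(q),np.median(q[:,2]),cv2.minAreaRect(W.astype(np.float32)))
    if n=='wrist':
        m=(P[...,2]>.0535)&(P[...,2]<.07);m2=m&(np.hypot(P[...,0]-.5365,P[...,1]-.119)<.09)
        q=P[m2];print(cv2.minEnclosingCircle((q[:,:2]*1000).astype(np.float32)))
bar('wrist','w9.png');bar('scene','s9.png')
E
python3 st.py 536.5 119 140 -10.6
```

```text
time_s: 10.82
eef_pos: [0.5366, 0.1189, 0.2402]
eef_rot: [0.0, 0.769, 0.639, 0.0]
wrist_force: [-0.1, 0.2, 0.1]
opening: 1.001
wrist 1878 0.13805969214401603 ((535.5415649414062, 121.70140075683594), (113.3047103881836, 12.599845886230469), 79.13151550292969)
((540.5101318359375, 120.47457885742188), 86.6270751953125)
scene 363 0.13708437684441188 ((167.632568359375, -589.4807739257812), (1720.043701171875, 199.29701232910156), 57.29796600341797)
t 10.9167 p [537.1 118.9 240.9] q [ 0.002  0.104  1.645 -0.     1.39   0.187] F [1.1 0.8 0. ] op 0.999
shift [  0.   -0.8 100.9] turn [0.0022 0.0001 0.0006]
```

View pics/w9.png

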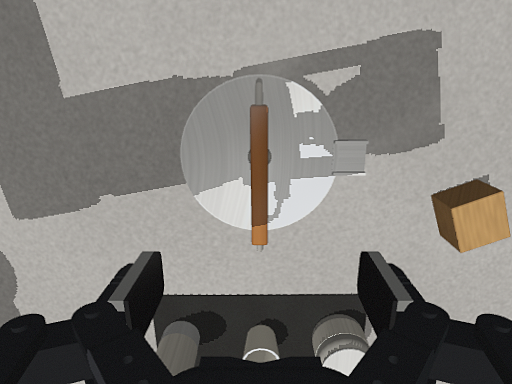

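View pics/s9.png

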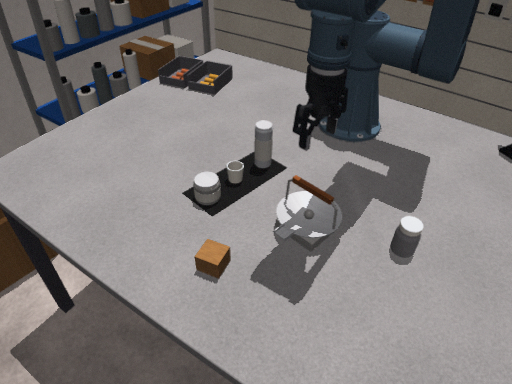

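```bash
python3 -m jog '[[[0,-1,20],[0,0,0.004],1],[[0,-1,40],[0,0,0.004],1],[[0,-1,60],[0,0,0.004],1],[[0,-1,75],[0,0,0.004],1],[[0,-1,80],[0,0,0.004],1],[[0,-1,80],[0,0,0.004],1],[[0,-1,80],[0,0,0.004],1]]'
python3 st.py 536 120.5 124 -10.8
python3 - <<'E'
from h import *
c=get_calibration('wrist');im,d=camera('wrist');save(im,'w10.png')
P=cloud(c,d);hsv=cv2.cvtColor(im,cv2.COLOR_RGB2HSV)
b=(hsv[...,0]<15)&(hsv[...,1]>120)&(P[...,2]>.134)&(P[...,2]<.15)
v,u=np.nonzero(b)
W=np.array([onplane(c,a,e,.138)[:2] for a,e in zip(u,v)])*1000
r=cv2.minAreaRect(W.astype(np.float32));print(r, cv2.boxPoints(r).round(1))
o=get_obs();q=o['eef_rot'];y=R.from_quat([q[1],q[2],q[3],q[0]]).as_matrix()[:2,1]
s=W@y;print('bar along tool y: mid',(np.percentile(s,1)+np.percentile(s,99))/2,'tcp',o['eef_pos'][:2]@y*1000, 'y',y, 'camera',c['cx'])
E
```

```text
time_s: 11.5
eef_pos: [0.5369, 0.119, 0.1619]
eef_rot: [0.001, 0.77, 0.637, 0.001]
wrist_force: [0.7, -0.1, 1.2]
opening: 1.001
t 11.5 p [536.9 119.  161.9] q [ 3.000e-03  1.800e-01  1.726e+00 -1.000e-03  1.232e+00  1.910e-01] F [ 0.7 -0.1  1.2] op 1.001
shift [ 1.2 -1.3 37.9] turn [ 0.0034 -0.0001  0.0002]
((535.6024169921875, 122.43797302246094), (114.21878051757812, 13.113933563232422), 79.70463562011719) [[518.9  67.4]
 [531.8  65.1]
 [552.3 177.5]
 [539.4 179.8]]
bar along tool y: mid 503.3509238254999 tcp 505.51332205020026 y [ 0.9823072  -0.18722419] camera 260.12874562099773
```

View pics/w10.png

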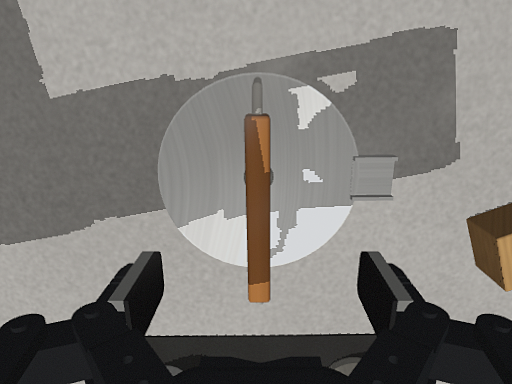

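```bash
python3 -m jog '[[[2,-1.5,15],[0.0034,0,0],1],[[2,-1.5,28],[0.0034,0,0],1],[[2,-1.5,36],[0.0034,0,0],1],[[2,-1.5,38],[0.0034,0,0],1],[[2,-1.5,38],[0.0034,0,0],0.8],[[2,-1.5,38],[0.0034,0,0],0.6],[[2,-1.5,38],[0.0034,0,0],0.45],[[2,-1.5,38],[0.0034,0,0],0.35],[[2,-1.5,38],[0.0034,0,0],0.27],[[2,-1.5,38],[0.0034,0,0],0.27]]'
python3 st.py 536 120.5 124 -10.8
python3 - <<'E'
from h import *
im,d=camera('wrist');save(im,'w11.png')
E
```

```text
time_s: 12.38
eef_pos: [0.5366, 0.1213, 0.1247]
eef_rot: [0.0, 0.77, 0.638, 0.001]
wrist_force: [-0.5, -0.5, 0.9]
opening: 0.269
t 12.3833 p [536.6 121.3 124.7] q [0.006 0.227 1.752 0.    1.161 0.195] F [-0.5 -0.5  0.9] op 0.269
shift [-0.9 -0.4  0.7] turn [ 0.0016 -0.0004  0.0002]
```

View pics/w11.png

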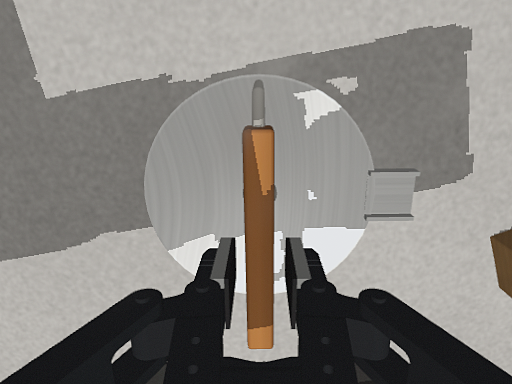

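Bar (px 245–274) sits centred between the pads (px 234, 287). Closing gently.

```bash
python3 -m jog '[[[0,0,0],[0,0,0],0.23],[[0,0,0],[0,0,0],0.2],[[0,0,0],[0,0,0],0.18],[[0,0,0],[0,0,0],0.165],[[0,0,0],[0,0,0],0.15],[[0,0,0],[0,0,0],0.14],[[0,0,0],[0,0,0],0.12],[[0,0,0],[0,0,0],0.12]]'
python3 st.py
python3 - <<'E'
from h import *
im,d=camera('wrist');save(im,'w12.png')
E
```

```text
time_s: 13.1
eef_pos: [0.5365, 0.1213, 0.1246]
eef_rot: [0.0, 0.77, 0.637, 0.001]
wrist_force: [0.1, 0.1, -1.1]
opening: 0.12
t 13.1 p [536.5 121.3 124.6] q [0.006 0.227 1.753 0.    1.16  0.195] F [ 0.1  0.1 -1.1] op 0.12
```

View pics/w12.png

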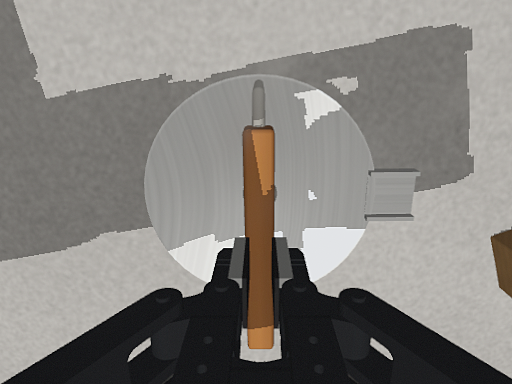

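```bash
python3 -m jog '[[[0,0,0],[0,0,0],0.11],[[0,0,0],[0,0,0],0.1],[[0,0,0],[0,0,0],0.09],[[0,0,0],[0,0,0],0.08],[[0,0,0],[0,0,0],0.07],[[0,0,0],[0,0,0],0.06],[[0,0,0],[0,0,0],0.06]]'
python3 st.py
python3 - <<'E'
from h import *
im,d=camera('wrist');save(im,'w13.png')
E
```

```text
time_s: 13.73
eef_pos: [0.5365, 0.1213, 0.1246]
eef_rot: [0.0, 0.77, 0.637, 0.001]
wrist_force: [-0.2, 0.6, -0.7]
opening: 0.059
t 13.7333 p [536.5 121.3 124.6] q [0.006 0.227 1.753 0.    1.16  0.195] F [-0.2  0.6 -0.7] op 0.059
```

View pics/w13.png

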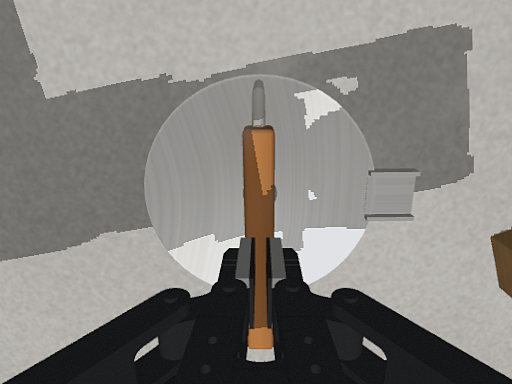

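Run:
```python
from h import *
im,d=camera('scene');save(cv2.resize(im[90:270,250:400],None,fx=4,fy=3.3,interpolation=cv2.INTER_CUBIC)[:600],'s13.png')
c=get_calibration('scene');P=cloud(c,d)
m=(np.hypot(P[...,0]-.5365,P[...,1]-.121)<.03)&(P[...,2]>.09)&(im.max(2)<60)
print('dark pts lowest z',np.sort(P[m][:,2])[:20].round(4))
c=get_calibration('wrist');im,d=camera('wrist');P=cloud(c,d)
for v in (240,250,260,280,300):
    print(v,[tuple((P[v,u]*1000).round(0)) for u in(240,246,255,260,265,275)])
```

```text
dark pts lowest z [0.1221 0.1235 0.1239 0.1243 0.1247 0.1248 0.1249 0.1249 0.125  0.1252
 0.1255 0.1255 0.1256 0.1262 0.1271 0.1272 0.1274 0.1274 0.1277 0.1278]
240 [(np.float64(529.0), np.float64(133.0), np.float64(145.0)), (np.float64(532.0), np.float64(133.0), np.float64(145.0)), (np.float64(535.0), np.float64(128.0), np.float64(138.0)), (np.float64(537.0), np.float64(128.0), np.float64(139.0)), (np.float64(539.0), np.float64(128.0), np.float64(138.0)), (np.float64(544.0), np.float64(130.0), np.float64(145.0))]
250 [(np.float64(530.0), np.float64(134.0), np.float64(156.0)), (np.float64(532.0), np.float64(133.0), np.float64(155.0)), (np.float64(534.0), np.float64(124.0), np.float64(140.0)), (np.float64(536.0), np.float64(123.0), np.float64(137.0)), (np.float64(539.0), np.float64(123.0), np.float64(139.0)), (np.float64(544.0), np.float64(130.0), np.float64(154.0))]
260 [(np.float64(530.0), np.float64(134.0), np.float64(164.0)), (np.float64(532.0), np.float64(133.0), np.float64(163.0)), (np.float64(533.0), np.float64(120.0), np.float64(141.0)), (np.float64(535.0), np.float64(118.0), 
[... 152 characters left out ...]
64(531.0), np.float64(135.0), np.float64(179.0)), (np.float64(533.0), np.float64(132.0), np.float64(175.0)), (np.float64(531.0), np.float64(111.0), np.float64(144.0)), (np.float64(533.0), np.float64(106.0), np.float64(137.0)), (np.float64(536.0), np.float64(106.0), np.float64(138.0)), (np.float64(543.0), np.float64(130.0), np.float64(176.0))]
300 [(np.float64(532.0), np.float64(133.0), np.float64(189.0)), (np.float64(533.0), np.float64(132.0), np.float64(187.0)), (np.float64(529.0), np.float64(96.0), np.float64(138.0)), (np.float64(531.0), np.float64(96.0), np.float64(138.0)), (np.float64(533.0), np.float64(96.0), np.float64(139.0)), (np.float64(542.0), np.float64(130.0), np.float64(188.0))]
```

View pics/s13.png

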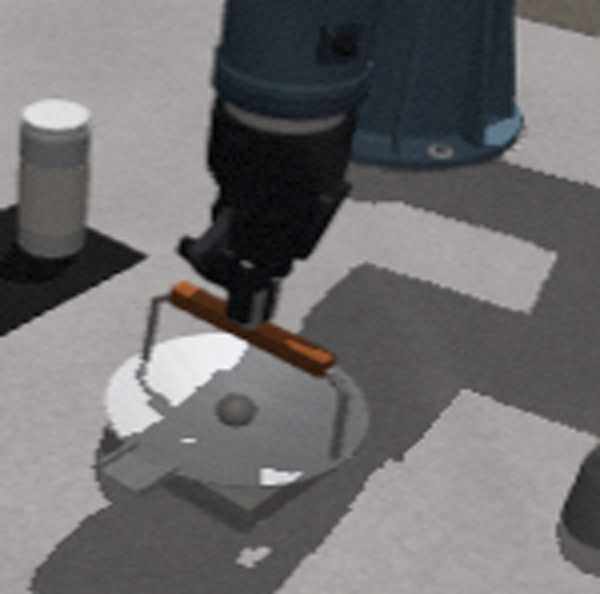

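Run:
```python
from h import *
o=get_obs()
c=get_calibration('wrist');im,d=camera('wrist');P=cloud(c,d)
print('cam in world',np.array(c['world_from_camera'])[:3,3].round(3))
for u in (240,243,246,275,278,282):
    print(u,[(v,tuple((P[v,u]*1000).round(0).astype(int)),int(im[v,u].max())) for v in range(234,246,2)])
c=get_calibration('scene');im,d=camera('scene');P=cloud(c,d)
m=(np.hypot(P[...,0]-.5365,P[...,1]-.121)<.035)&(P[...,2]>.115)
v,u=np.nonzero(m);print(u.min(),u.max(),v.min(),v.max())
for r in range(178,194,1): print(r,[(int(x),int(P[r,x,2]*1000),tuple(int(t) for t in im[r,x])) for x in range(307,320,3)])
```

```text
cam in world [0.55  0.198 0.281]
240 [(234, (np.int64(514), np.int64(88), np.int64(39)), 164), (236, (np.int64(514), np.int64(88), np.int64(42)), 244), (238, (np.int64(513), np.int64(85), np.int64(40)), 183), (240, (np.int64(529), np.int64(134), np.int64(146)), 104), (242, (np.int64(529), np.int64(133), np.int64(147)), 59), (244, (np.int64(529), np.int64(133), np.int64(149)), 63)]
243 [(234, (np.int64(516), np.int64(88), np.int64(39)), 163), (236, (np.int64(516), np.int64(87), np.int64(40)), 248), (238, (np.int64(530), np.int64(133), np.int64(143)), 76), (240, (np.int64(530), np.int64(133), np.int64(145)), 81), (242, (np.int64(531), np.int64(133), np.int64(147)), 80), (244, (np.int64(530), np.int64(133), np.int64(148)), 81)]
246 [(234, (np.int64(531), np.int64(132), np.int64(137)), 102), (236, (np.int64(531), np.int64(131), np.int64(138)), 102), (238, (np.int64(531), np.int64(132), np.int64(142)), 82), (240, (np.int64(532), np.int64(133), np.int64(145)), 81), (242, (np.int64(532), np.int64(132), np.int64(146)), 81), (244, (np.int64(532), np.int64(133), np.int64(149)), 83)]
275 [(234,
[... 2531 characters left out ...]
(142, 131, 127))]
189 [(307, 127, (53, 32, 15)), (310, 131, (52, 32, 24)), (313, 140, (61, 56, 53)), (316, 137, (82, 47, 28)), (319, 138, (89, 63, 48))]
190 [(307, 125, (57, 33, 19)), (310, 129, (55, 33, 19)), (313, 135, (54, 33, 22)), (316, 138, (75, 45, 25)), (319, 136, (78, 46, 22))]
191 [(307, 54, (205, 205, 210)), (310, 126, (48, 27, 14)), (313, 132, (51, 29, 13)), (316, 137, (70, 40, 22)), (319, 137, (73, 37, 15))]
192 [(307, 50, (234, 235, 239)), (310, 124, (82, 62, 53)), (313, 131, (49, 25, 13)), (316, 134, (54, 30, 18)), (319, 137, (75, 41, 22))]
193 [(307, 52, (236, 237, 241)), (310, 52, (219, 218, 226)), (313, 127, (52, 29, 18)), (316, 131, (53, 29, 19)), (319, 135, (63, 34, 15))]
```

The reported TCP height does not match what the cameras show. With the TCP reported at 125 mm, the fingertips are at about 142 mm, above the bar, where `tip_extent` puts them at 111 mm. I'll trust the images, open, and go about 30 mm lower.

```bash
python3 -m jog '[[[0,0,-3],[0,0,0],0.2],[[0,0,-3],[0,0,0],0.4],[[0,0,-3],[0,0,0],0.45],[[0,0,-3],[0,0,0],0.45],[[0,0,8],[0,0,0],0.45],[[0,0,18],[0,0,0],0.45],[[0,0,27],[0,0,0],0.45],[[0,0,30],[0,0,0],0.45],[[0,0,30],[0,0,0],0.35],[[0,0,30],[0,0,0],0.27],[[0,0,30],[0,0,0],0.27]]'
python3 st.py 536 120.5 124 -10.8
python3 - <<'E'
from h import *
im,d=camera('wrist');save(im,'w14.png')
im,d=camera('scene');save(cv2.resize(im[90:270,250:400],None,fx=4,fy=3.3,interpolation=cv2.INTER_CUBIC)[:600],'s14.png')
E
```

```text
time_s: 14.9
eef_pos: [0.5368, 0.1213, 0.0948]
eef_rot: [0.001, 0.77, 0.637, 0.001]
wrist_force: [-0.5, -0.0, 0.5]
opening: 0.27
t 14.9 p [536.8 121.3  94.8] q [0.006 0.269 1.77  0.    1.101 0.195] F [-0.5 -0.   0.5] op 0.27
shift [ -0.9  -0.6 -29.2] turn [ 0.0017 -0.0005  0.0001]
```

View pics/w14.png

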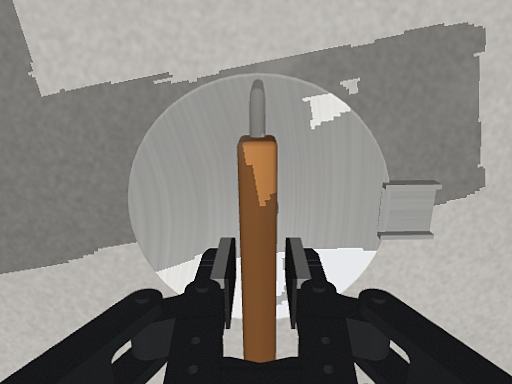

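View pics/s14.png

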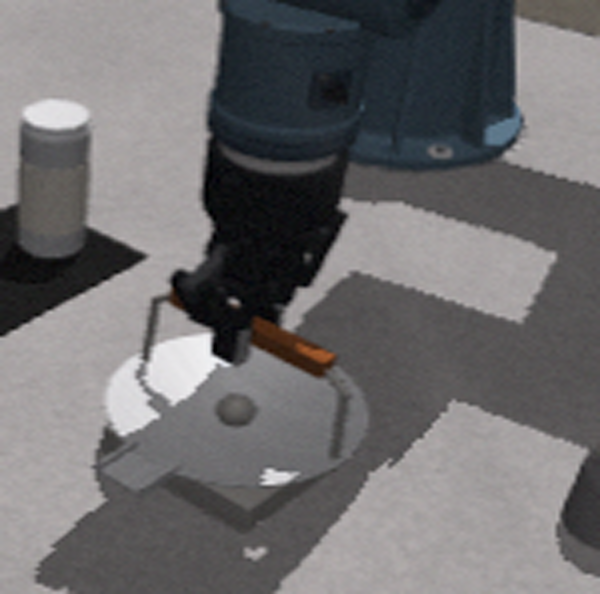

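```bash
python3 -m jog '[[[0,0,0],[0,0,0],0.23],[[0,0,0],[0,0,0],0.2],[[0,0,0],[0,0,0],0.18],[[0,0,0],[0,0,0],0.165],[[0,0,0],[0,0,0],0.15],[[0,0,0],[0,0,0],0.14],[[0,0,0],[0,0,0],0.12],[[0,0,0],[0,0,0],0.1],[[0,0,0],[0,0,0],0.05],[[0,0,0],[0,0,0],0],[[0,0,0],[0,0,0],0],[[0,0,0],[0,0,0],0]]'
python3 st.py
python3 - <<'E'
from h import *
im,d=camera('wrist');save(im,'w15.png')
E
```

```text
time_s: 16.0
eef_pos: [0.5368, 0.1215, 0.0954]
eef_rot: [0.001, 0.77, 0.638, 0.001]
wrist_force: [-3.5, 1.0, 6.1]
opening: 0.153
t 16.0 p [536.8 121.5  95.4] q [0.007 0.268 1.77  0.    1.102 0.195] F [-3.5  1.   6.1] op 0.153
```

View pics/w15.png

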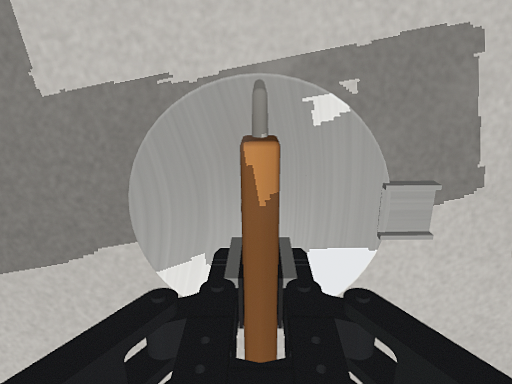

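```bash
python3 -m jog '[[[0,0,-1],[0,0,0],0],[[0,0,-2],[0,0,0],0],[[0,0,-4],[0,0,0],0],[[0,0,-6],[0,0,0],0],[[0,0,-9],[0,0,0],0],[[0,0,-12],[0,0,0],0],[[0,0,-16],[0,0,0],0],[[0,0,-20],[0,0,0],0],[[0,0,-24],[0,0,0],0],[[0,0,-28],[0,0,0],0],[[0,0,-32],[0,0,0],0],[[0,0,-35],[0,0,0],0],[[0,0,-38],[0,0,0],0],[[0,0,-40],[0,0,0],0],[[0,0,-41],[0,0,0],0],[[0,0,-41],[0,0,0],0],[[0,0,-41],[0,0,0],0],[[0,0,-41],[0,0,0],0]]'
python3 st.py 536.5 121 136 -100.3
python3 - <<'E'
from h import *
im,d=camera('wrist');save(im,'w16.png')
im,d=camera('scene');save(cv2.resize(im[90:270,250:400],None,fx=4,fy=3.3,interpolation=cv2.INTER_CUBIC)[:600],'s16.png')
E
```

```text
time_s: 17.55
eef_pos: [0.5366, 0.1214, 0.1361]
eef_rot: [0.0, 0.77, 0.638, 0.001]
wrist_force: [-0.4, -0.8, -4.3]
opening: 0.153
t 17.55 p [536.6 121.4 136.1] q [0.007 0.212 1.745 0.    1.183 0.195] F [-0.4 -0.8 -4.3] op 0.153
shift [-0.4  0.   0.1] turn [ 7.0000e-04 -1.7000e-03  1.5623e+00]
```

View pics/w16.png

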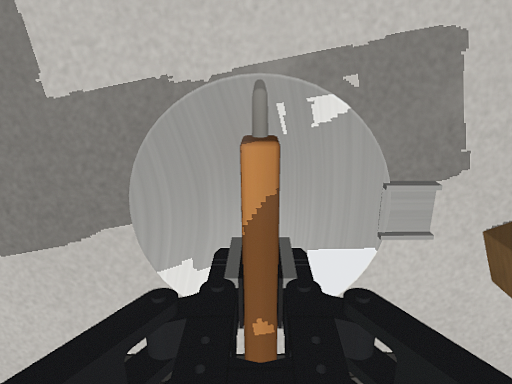

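View pics/s16.png

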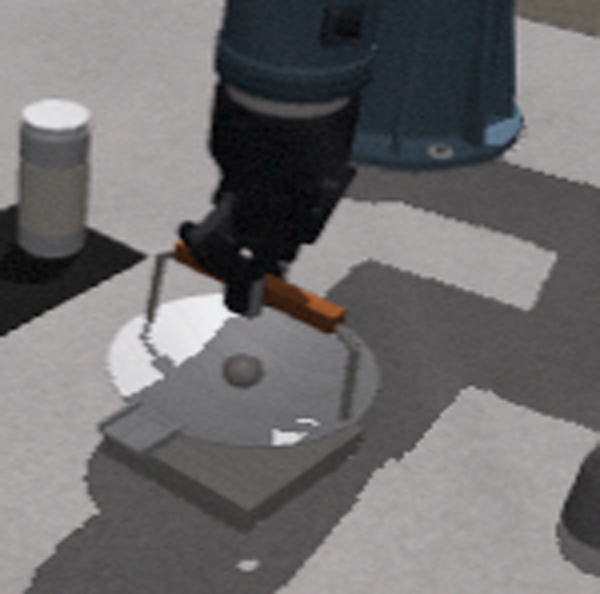

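Lifted clear: 4.3 N of load on the wrist, ball in the middle. Now the quarter turn, ramped.

```bash
python3 -m jog '[[[0,0,0],[0,0,0.01],0],[[0,0,0],[0,0,0.03],0],[[0,0,0],[0,0,0.06],0],[[0,0,0],[0,0,0.1],0],[[0,0,0],[0,0,0.15],0],[[0,0,0],[0,0,0.2],0],[[0,0,0],[0,0,0.25],0],[[0,0,0],[0,0,0.3],0],[[0,0,0],[0,0,0.35],0],[[0,0,0],[0,0,0.4],0],[[0,0,0],[0,0,0.45],0],[[0,0,0],[0,0,0.5],0],[[0,0,0],[0,0,0.55],0],[[0,0,0],[0,0,0.6],0],[[0,0,0],[0,0,0.65],0],[[0,0,0],[0,0,0.69],0],[[0,0,0],[0,0,0.72],0],[[0,0,0],[0,0,0.74],0],[[0,0,0],[0,0,0.75],0],[[0,0,0],[0,0,0.75],0]]'
python3 st.py 536.5 121 136 -100.3
python3 - <<'E'
from h import *
im,d=camera('scene');save(cv2.resize(im[90:270,250:400],None,fx=4,fy=3.3,interpolation=cv2.INTER_CUBIC)[:600],'s17.png')
E
```

```text
time_s: 19.32
eef_pos: [0.5366, 0.1214, 0.1361]
eef_rot: [0.0, 0.95, 0.311, 0.001]
wrist_force: [-1.1, -0.3, -4.6]
opening: 0.157
t 19.3167 p [536.6 121.4 136.1] q [0.007 0.212 1.744 0.    1.183 0.945] F [-1.1 -0.3 -4.6] op 0.157
shift [-0.3  0.3  0.1] turn [ 1.000e-04 -1.600e-03  8.119e-01]
```

View pics/s17.png

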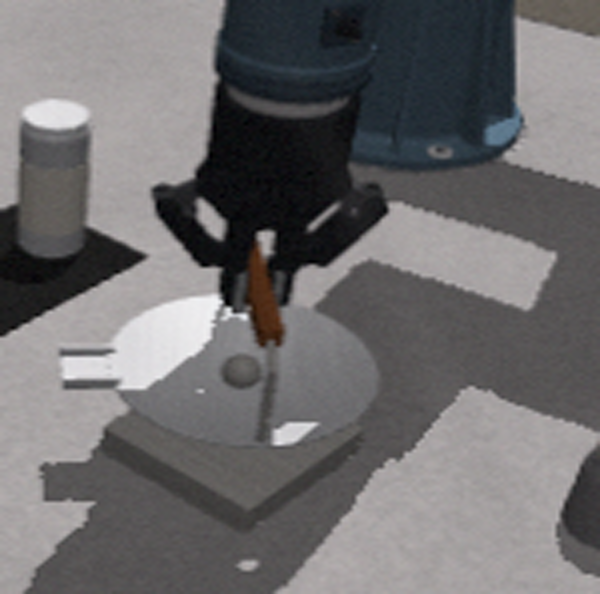

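Half turned; lip at pixel (90,368), heading toward the cup's side, ball (240,372) still central. Continuing.

```bash
python3 -m jog '[[[0,0,0],[0,0,0.01],0],[[0,0,0],[0,0,0.03],0],[[0,0,0],[0,0,0.06],0],[[0,0,0],[0,0,0.1],0],[[0,0,0],[0,0,0.15],0],[[0,0,0],[0,0,0.2],0],[[0,0,0],[0,0,0.25],0],[[0,0,0],[0,0,0.3],0],[[0,0,0],[0,0,0.35],0],[[0,0,0],[0,0,0.4],0],[[0,0,0],[0,0,0.46],0],[[0,0,0],[0,0,0.52],0],[[0,0,0],[0,0,0.58],0],[[0,0,0],[0,0,0.64],0],[[0,0,0],[0,0,0.7],0],[[0,0,0],[0,0,0.75],0],[[0,0,0],[0,0,0.78],0],[[0,0,0],[0,0,0.8],0],[[0,0,0],[0,0,0.81],0],[[0,0,0],[0,0,0.81],0]]'
python3 -m jog '[[[0,0,0],[0,0,0],0],[[0,0,0],[0,0,0],0],[[0,0,0],[0,0,0],0],[[0,0,0],[0,0,0],0],[[0,0,0],[0,0,0],0],[[0,0,0],[0,0,0],0]]'
python3 st.py 536.5 121 136 -100.3
python3 - <<'E'
from h import *
c=get_calibration('scene');im,d=camera('scene');save(cv2.resize(im[80:270,160:400],None,fx=3.3,fy=3,interpolation=cv2.INTER_CUBIC),'s18.png')
P=cloud(c,d)
q=P[(np.hypot(P[...,0]-.5365,P[...,1]-.12)<.08)&(P[...,2]>.065)&(P[...,2]<.105)]
# rim plane points: outer band
r=np.hypot(q[:,0]-.5365,q[:,1]-.12);k=q[(r>.070)&(q[:,2]<.1)]
A=np.c_[k[:,:2],np.ones(len(k))];s=np.linalg.lstsq(A,k[:,2],rcond=None)[0];print('rim tilt',s,len(k))
im2,d2=camera('top');save(im2,'t18.png');cc=get_calibration('top');P2=cloud(cc,d2)
m=(P2[...,2]>.048)&(P2[...,2]<.058)&(np.hypot(P2[...,0]-.4865,P2[...,1]+.143)<.035)
print('cup',cv2.minEnclosingCircle((P2[m][:,:2]*1000).astype(np.float32)),m.sum())
for n,x,y,lo in(('tin',.595,-.162,.058),('can',.38,-.122,.133),('jar',.468,.351,.08),('carton',.769,-.001,.04)):
    m=(P2[...,2]>lo)&(P2[...,2]<lo+.017)&(np.hypot(P2[...,0]-x,P2[...,1]-y)<.06);
    if m.sum()>5: print(n,cv2.minEnclosingCircle((P2[m][:,:2]*1000).astype(np.float32)))
E
```

```text
time_s: 21.03
eef_pos: [0.5366, 0.1214, 0.1361]
eef_rot: [-0.0, 0.996, -0.089, 0.001]
wrist_force: [-0.7, -0.3, -3.7]
opening: 0.15
time_s: 21.53
eef_pos: [0.5366, 0.1214, 0.1361]
eef_rot: [-0.0, 0.996, -0.089, 0.001]
wrist_force: [-0.2, -0.9, -4.1]
opening: 0.152
t 21.5333 p [536.6 121.4 136.1] q [0.007 0.212 1.744 0.    1.183 1.755] F [-0.2 -0.9 -4.1] op 0.152
shift [0.  0.4 0.1] turn [-0.0006 -0.0015  0.0022]
rim tilt [ 0.00238841 -0.00459842  0.09258857] 458
cup ((488.2108459472656, -146.51744079589844), 24.74948501586914) 83
tin ((594.49169921875, -162.51895141601562), 34.791561126708984)
can ((380.05908203125, -122.91120147705078), 24.513317108154297)
jar ((467.79742431640625, 350.95880126953125), 26.962505340576172)
carton ((768.7857055664062, -0.6795650720596313), 40.261070251464844)
```

View pics/s18.png

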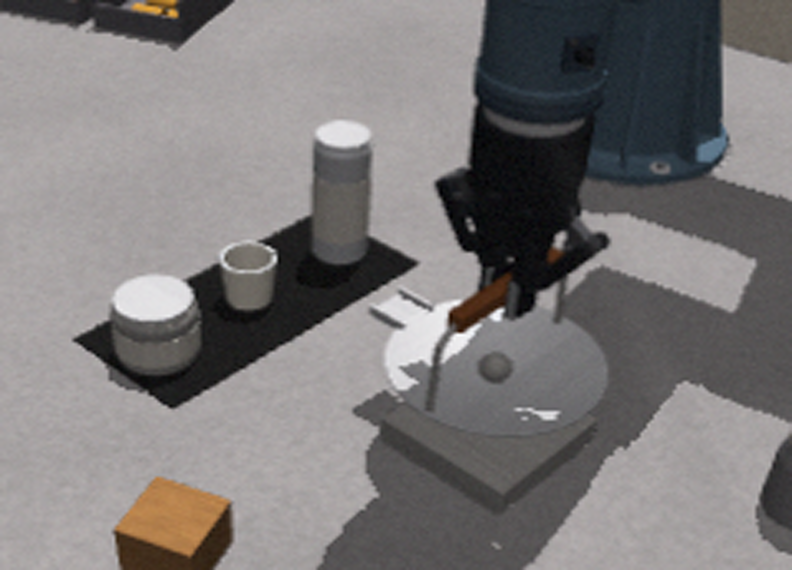

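View pics/t18.png

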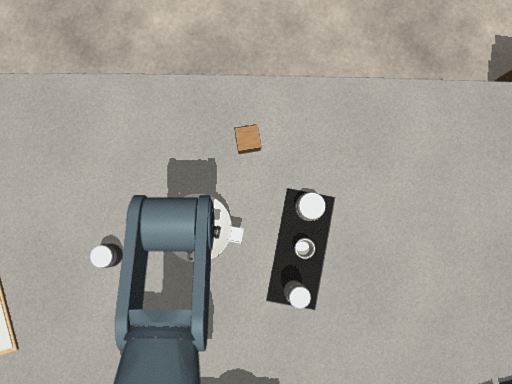

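The lip (top view, pixel (236,235)) points at the cup (305,248). The dish is level, its underside is about 70 mm up, and the ball is in the middle. Handing in.

```bash
python3 -c "
from bench import *
print(hand_in())"; python3 st.py
```

```text
the job is handed in; nothing more can be done
None
the job is handed in; nothing more can be done
```

I stood the cup on the mat midway between the tin and the can. I then lifted the dish by its bar, turned it a quarter turn so the lip points at the cup, and handed in at about 21.7 s with the dish still held. `hand_in` gives no verdict, so what follows rests on my own checks.

**Last checks:**
- **Cup:** upright and released, 1.5 mm from the mat centre by the wrist camera and about 4 mm by the last top view.
- **Dish:** rim tilt about 0.005 rad and underside about 70 mm up. It hangs over the stand and is held at opening 0.15, with about 4 N on the wrist. The final tool turn was within 0.002 rad of the quarter turn I aimed for.
- **Ball:** it looked centred in the last scene picture. I judged this by eye and did not measure it.
- **Tin, can, jar and carton:** all within about 1 mm of where they started.

**What went wrong or disagreed:**
- **Failed cup grasp:** the first try shut the fingers at the cup's rim and shoved it 13 mm. A slower second grasp held.
- **Missed bar:** on the first try at the bar, the fingers closed above it without touching it.
- **Tool height:** both misses fit one disagreement. The cameras put the fingertips about 30 mm higher than the reported tool position and `tip_extent` imply. I trusted the cameras and gripped the bar 30 mm lower.

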